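Set up the hardness tester's check: weights on the carrier, reference block on the anvil

TASK

Set up the hardness check: load the ivory weight carrier with the green weight first, then the blue one on it, then the red one on top, each lowered home over the hub below it so that it sits level and flush. Then lay the brass reference block flat in the middle of the anvil. Leave the steel block, the purple specimen mount and the amber jar where they are.

Things in the scene. Friction and masses are not known exactly. Their poses are not given: they have to be found in the camera images.
- green_weight_mid (a point): The green weight, largest of three: a disc 76 mm diameter, 28 mm thick, loose, hub up. On top a steel hub to grip, 28 mm diameter, 22 mm high, its upper 4 mm bevelled to 20 mm; underneath a central recess, 36 mm diameter, 24 mm deep, that drops over the hub below until disc lies on disc. 50 mm high in all. This point: on its axis, half-way up, 25 mm above its underside, 3 mm below the disc's upper face; z is up. About 0.6 kg.
- blue_weight_mid (a point): The blue weight, middle one: a disc 66 mm diameter, 28 mm thick, loose, hub up. On top a steel hub to grip, 28 mm diameter, 22 mm high, its upper 4 mm bevelled to 20 mm; underneath a central recess, 36 mm diameter, 24 mm deep, that drops over the hub below until disc lies on disc. 50 mm high in all. This point: on its axis, half-way up, 25 mm above its underside, 3 mm below the disc's upper face; z is up. About 0.42 kg.
- red_weight_mid (a point): The red weight, smallest: a disc 56 mm diameter, 28 mm thick, loose, hub up. On top a steel hub to grip, 28 mm diameter, 22 mm high, its upper 4 mm bevelled to 20 mm; underneath a central recess, 36 mm diameter, 24 mm deep, that drops over the hub below until disc lies on disc. 50 mm high in all. This point: on its axis, half-way up, 25 mm above its underside, 3 mm below the disc's upper face; z is up. About 0.28 kg.
- brass_block_mid (a point): The brass-yellow reference block: a plain round disc 50 mm in diameter, 16 mm thick, loose and flat on the table. This point is its centre, 8 mm above its underside; z is its axis. About 0.24 kg.
- steel_block_mid (a point): A bright steel reference block of the same size (50 mm diameter, 16 mm thick), not wanted: leave it. This point is its centre, 8 mm above its underside.
- carrier_seat (a point): The weight carrier: an ivory round plate 100 mm in diameter, 12 mm thick, fixed to the table, with a steel hub like those of the weights (28 mm diameter, 22 mm high, top bevelled) in its middle. This point is on its axis at the plate's upper face, 12 mm above the table, at the foot of the hub; the hub's top is 22 mm above it. z is up.
- anvil_top (a point): The anvil: a black waisted pedestal with a flat grey steel top 84 mm in diameter and 10 mm thick, 40 mm high in all, fixed to the table. This point is the centre of its top face; z is up.
- mount_mid (a point): A bystander: a purple resin specimen mount, a cylinder 32 mm in diameter and 22 mm high with a steel chip in its top, loose. This point is its centre.
- jar_mid (a point): A bystander: an amber glass jar with a white lid, 52 mm in diameter, 65 mm high, loose. This point is its centre, 32.5 mm above the table.
Things that resemble listed ones, but are neither listed nor needed, are in the scene too. Of the things that look like the part that bears red_weight_mid, the largest one is meant.

How it is judged:
On the way, in this order (a step that is already met when the one before it is completed fails the run):
1. the green weight sits home on the carrier, let go (horizontal distance between green_weight_mid and carrier_seat below 0.007 m and z of green_weight_mid in the frame of carrier_seat between 0.021 and 0.029 m and angle between green_weight_mid's own z axis and vertical below 0.07 rad and contact force between the fingers and green_weight below 0.2 N), for 0.2 s.
2. the blue weight sits home on the green one, let go (horizontal distance between green_weight_mid and carrier_seat below 0.007 m and z of green_weight_mid in the frame of carrier_seat between 0.021 and 0.029 m and angle between each of green_weight_mid, blue_weight_mid's own z axis and vertical below 0.07 rad and horizontal distance between blue_weight_mid and green_weight_mid below 0.007 m and z of blue_weight_mid in the frame of green_weight_mid between 0.024 and 0.032 m and contact force between the fingers and blue_weight below 0.2 N), for 0.2 s.
3. the red weight sits home on the blue one, let go (horizontal distance between green_weight_mid and carrier_seat below 0.007 m and z of green_weight_mid in the frame of carrier_seat between 0.021 and 0.029 m and angle between each of green_weight_mid, blue_weight_mid, red_weight_mid's own z axis and vertical below 0.07 rad and horizontal distance between blue_weight_mid and green_weight_mid below 0.007 m and z of blue_weight_mid in the frame of green_weight_mid between 0.024 and 0.032 m and horizontal distance between red_weight_mid and blue_weight_mid below 0.007 m and z of red_weight_mid in the frame of blue_weight_mid between 0.024 and 0.032 m and contact force between the fingers and red_weight below 0.2 N), for 0.2 s.
4. the brass block lies on the anvil, let go (horizontal distance between brass_block_mid and anvil_top below 0.012 m and z of brass_block_mid in the frame of anvil_top between 0.004 and 0.012 m and angle between brass_block_mid's own z axis and vertical below 0.07 rad and contact force between the fingers and brass_block below 0.2 N), for 0.2 s.
At the end, for the whole second after the job is handed in: The green weight is on the carrier, the blue on the green and the red on the blue, each home (within 4 mm of its seated height, 7 mm of the axis of what it sits on, 4 degrees of level); the brass block lies flat on the anvil, its centre within 12 mm of the anvil's; all let go and at rest (horizontal distance between green_weight_mid and carrier_seat below 0.007 m and z of green_weight_mid in the frame of carrier_seat between 0.021 and 0.029 m and angle between each of green_weight_mid, blue_weight_mid, red_weight_mid, brass_block_mid's own z axis and vertical below 0.07 rad and horizontal distance between blue_weight_mid and green_weight_mid below 0.007 m and z of blue_weight_mid in the frame of green_weight_mid between 0.024 and 0.032 m and horizontal distance between red_weight_mid and blue_weight_mid below 0.007 m and z of red_weight_mid in the frame of blue_weight_mid between 0.024 and 0.032 m and horizontal distance between brass_block_mid and anvil_top below 0.012 m and z of brass_block_mid in the frame of anvil_top between 0.004 and 0.012 m and linear speed of each of green_weight, blue_weight, red_weight, brass_block below 0.02 m/s); the robot touches nothing.
It fails at once if the steel block is pushed more than 25 mm from its place or tipped over (distance of steel_block_mid from where it was at the start of the episode above 0.025 m or angle between steel_block_mid's own z axis and vertical above 0.6 rad).
It fails at once if the specimen mount is pushed more than 25 mm from its place or tipped over (distance of mount_mid from where it was at the start of the episode above 0.025 m or angle between mount_mid's own z axis and vertical above 0.6 rad).
It fails at once if the jar is pushed more than 25 mm from its place or tipped over (distance of jar_mid from where it was at the start of the episode above 0.025 m or angle between jar_mid's own z axis and vertical above 0.6 rad).
It also fails if it takes over 120 s, if anything falls off the work surface, if the arm or the gripper's body presses on something with over 40 N, if the wrist force passes 120 N, or if a joint passes its speed limit or range.

ROBOT

A 6-joint arm with a two-finger parallel gripper is mounted at the origin on the work surface. World frame = base frame: x ahead of the robot, y to its left, z up, the work surface at z = 0. Lengths are in m, angles in rad, forces in N, time in s.
With the tool pointing down it reaches from about 0.375 to 0.9 m from the base axis. Payload 3.1 kg.
Tool frame: the origin (TCP) lies on the front face of the gripper's body, between the roots of the fingers; the fingertips stand 70 mm ahead of it and the grasp point (between the pads) lies 51 mm ahead of it; z points along the fingers, y is the line along which they close (so a half turn about z gives the same grasp; the last joint's range is limited). The gripper opens to 87 mm and grips with 3 to 60 N. Pads are 19 mm wide; open, the fingers measure 117 mm over their backs; the gripper's body (75 mm by 190 mm) begins 51 mm behind the grasp point.
Start: joints at [0.99, 0.527, 1.433, -0, 1.181, -0.178], TCP at [0.245, 0.575, 0.292] pointing down, gripper open.
Joint ranges: [-3.08, 3.08], [-0.75, 2.2], [0.22, 2.44], [-1.43, 4.57], [0, 2.65], [-2.85, 2.85]. Speed limits (rad/s): [2.79, 2.79, 3.14, 3.14, 3.14, 3.14].

INTERFACE

Orientations are given as a unit quaternion [x, y, z, w].
In Python, from rig import robot, cams, ticket gives the robot as it stands. The module is installed in compiled form; this text tells all that it offers.
- The arm moves only by the shell command python3 -m crank 'ROWS' [FORCE]. ROWS is JSON, a list of rows, each a list of 7 numbers: the shift along the tool's x, y, z in cm, then the turn, a rotation vector about the tool's x, y, z in rad, then the closure, from 0 (fully open) to 1 (shut). A call has 1 to 5 rows; each row shifts and turns the commanded pose from where the row before left it, along the tool's axes as they then stand; what a row does not reach is not made up. A row lasts 1/8 s, in which the tool goes at most 62.5 mm and 10.7 degrees, less where a joint would pass 70% of its speed; a pose out of reach is approached as far as the arm can. A call is refused whole if a number of a shift passes 6.25 or a number of a turn 0.188, either way. A call with a gripper value outside its range is refused whole. The fingers move at their own pace and stop on an object; FORCE is the grip in N (left out, the last holds). Time passes only in rows, so rows that do not move let the fingers close. It gives the time, the measured TCP pose, the force, the opening and the grip force at its end, in the units of the state.
- robot.get_obs(): the state, without advancing time (a new reading comes with each control period).
- cams.camera(name): name is "side" or "top"; returns the picture (420x560x3 uint8, red, green, blue); there is no depth.
- cams.camera_info(name): a dict with "intrinsics" (3x3 intrinsics, pixels), "dist" ([k1, k2, p1, p2, k3] as OpenCV has them; the pictures are not rectified), "pose" (4x4, takes a point from camera to world coordinates). Camera axes: x right, y down, z forward; pixel columns grow to the right and rows downward; lengths in m; the calibration is good to about 2 mm. A picture is of the moment at which its call begins. camera_info takes no time and is no camera call.
- ticket.hand_in(): hands the job in; it is judged then, once.
The state is a dict: "time": time; "q": joint angles; "joint_velocities": joint speeds; "joint_torque": joint torques, N m; "position": TCP position; "tool_rot": TCP orientation; "ft_force": force on the tool from outside, world axes, zero at the start; "moment": the same for the moment, N m; "grip_width": finger opening in m; "grip_force": force on a finger pad.
Only numpy, scipy, OpenCV 4.12 (cv2) and the standard library are available. Lean on these libraries where they do the work, as an engineer would, in place of code of your own. Each camera call takes 0.05 s, during which the arm holds its last target. There are 200 camera calls.

## Working session

There is one attempt and no reset: what is moved stays moved. The work goes in short steps, Python scripts to look and compute and a shell command to move; the robot and the scene stay as the last step left them, time stands still between calls to the robot, and variables do not carry over. Pictures are saved under pics/ and viewed, at most 14 in all, crops included, and the job is handed in when it is done.

```bash
mkdir -p pics; python3 - <<'E'
from rig import robot,cams
import cv2
for n in("side","top"):
    cv2.imwrite(f"pics/{n}0.png",cams.camera(n)[:,:,::-1])
    i=cams.camera_info(n);print(n,i)
print(robot.get_obs())
E
```

```text
side {'intrinsics': array([[456.2588247 ,   0.        , 287.2672321 ],
       [  0.        , 456.2588247 , 202.88045522],
       [  0.        ,   0.        ,   1.        ]]), 'dist': array([0.01703589, 0.        , 0.        , 0.        , 0.        ]), 'pose': array([[ 0.95883928, -0.18692895,  0.21374005,  0.33215184],
       [-0.28324634, -0.6825948 ,  0.6736734 , -0.67462658],
       [ 0.01996878, -0.70648561, -0.70744564,  0.75632531],
       [ 0.        ,  0.        ,  0.        ,  1.        ]])}
top {'intrinsics': array([[380.52452668,   0.        , 275.67008192],
       [  0.        , 380.52452668, 209.72412836],
       [  0.        ,   0.        ,   1.        ]]), 'dist': array([-0.00761436,  0.        ,  0.        ,  0.        ,  0.        ]), 'pose': array([[ 0.02108298, -0.99772854,  0.06397868,  0.46396561],
       [-0.99975341, -0.02059287,  0.00831035, -0.00523707],
       [-0.00697397, -0.06413811, -0.99791666,  1.09377755],
       [ 0.        ,  0.        ,  0.        ,  1.        ]])}
{'time': 0.1, 'q': array([ 9.89489379e-01,  5.28363157e-01,  1.43378135e+00,  2.30999013e-05,
        1.18138156e+00, -1.78531262e-01]), 'joint_velocities': array([ 0.00020024, -0.00210815, -0.00489411,  0.00052216,  0.00150512,
       -0.0008882 ]), 'joint_torque': array([ 4.22271305e-04, -4.40985310e+01, -1.77149373e+01,  6.34676311e-02,
        5.33160672e-02, -3.87831608e-05]), 'position': array([0.24467724, 0.57454636, 0.29137324]), 'tool_rot': array([ 2.00033530e-01,  9.79788575e-01, -8.93813000e-04, -3.68417511e-04]), 'ft_force': array([-0.592264 ,  0.3770638, -0.0860068]), 'moment': array([-0.03551106, -0.01187743, -0.04314644]), 'grip_force': 0.0, 'grip_width': 0.08710680782254832}
```

View pics/top0.png

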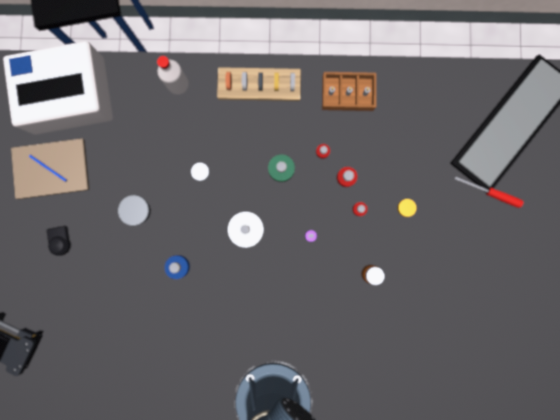

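View pics/side0.png

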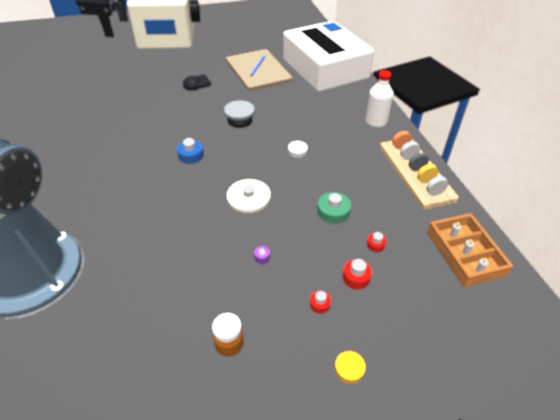

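Candidates (top-view pixels):
- **Red:** (323,151), (347,176) and (360,209). The largest is (347,176). The red knob at (163,62) and the screwdriver at (505,197) are not candidates.
- **Green:** (281,167). **Blue:** (176,267).
- **Carrier:** the white plate with a hub at (245,229). The jar lid at (375,275) is also white, as is the disc at (200,171), which should be the steel block.
- **Anvil:** grey at (133,210). **Brass:** yellow at (407,208). **Mount:** purple at (311,236).

Next I measure these in both views and check the red one in a crop.

```bash
cat > h.py <<'E'
import numpy as np,cv2
from rig import cams,robot
def ray(n,px):
    i=cams.camera_info(n);u=cv2.undistortPoints(np.array([[px]],float),i["intrinsics"],i["dist"])[0,0]
    P=i["pose"];return P[:3,3],P[:3,:3]@np.array([u[0],u[1],1])
def cast(n,px,z):
    o,d=ray(n,px);return o+d*(z-o[2])/d[2]
def tri(p,q):
    a,d=ray("top",p);b,e=ray("side",q);s=np.linalg.lstsq(np.c_[d,-e],b-a,rcond=None)[0]
    x,y=a+d*s[0],b+e*s[1];return (x+y)/2,np.linalg.norm(x-y)
HUE={'g':(65,95),'b':(100,130),'r':(172,188),'y':(20,35)}
def blob(img,seed,col,rad=45):
    hsv=cv2.cvtColor(img,cv2.COLOR_RGB2HSV).astype(int);H,S,V=hsv[...,0],hsv[...,1],hsv[...,2]
    if col=='w': m=V>115
    else:
        lo,hi=HUE[col];m=(((H>=lo)&(H<=hi))|((H+180>=lo)&(H+180<=hi)))&(S>110)&(V>60)
    yy,xx=np.mgrid[:420,:560];m=m&(np.hypot(xx-seed[0],yy-seed[1])<rad)
    n,l,st,c=cv2.connectedComponentsWithStats(m.astype(np.uint8),connectivity=8)
    k=1+np.argmax(st[1:,4]);pts=np.argwhere(l==k)[:,::-1].astype(np.int32)
    h=cv2.convexHull(pts);M=cv2.moments(h)
    return (M['m10']/M['m00'],M['m01']/M['m00']),st[k]
def hub(img,seed,rad):
    hsv=cv2.cvtColor(img,cv2.COLOR_RGB2HSV).astype(int);yy,xx=np.mgrid[:420,:560]
    m=(hsv[...,1]<70)&(hsv[...,2]>100)&(np.hypot(xx-seed[0],yy-seed[1])<rad)
    p=np.argwhere(m)[:,::-1];return p.mean(0),len(p)
E
python3 - <<'E'
from h import *
I={n:cams.camera(n) for n in("top","side")}
T={'green':('g',(281,167),(334,206),.014,.076),'blue':('b',(176,267),(190,151),.014,.066),'red':('r',(347,176),(357,273),.014,.056),
'brass':('y',(407,208),(350,367),.008,.05),'carrier':('w',(245,229),(249,195),.006,.1),'anvil':('w',(133,210),(239,110),.036,.084),
'steel':('w',(200,171),(298,149),.008,.05),'redS1':('r',(323,151),(377,241),.01,0),'redS2':('r',(360,209),(320,301),.01,0)}
for k,(c,t,s,z,d) in T.items():
    rad=14 if k.startswith('red') else 28
    pt,st=blob(I['top'],t,c,rad);ps,ss=blob(I['side'],s,c,rad)
    a,b=cast('top',pt,z),cast('side',ps,z)
    w=np.linalg.norm(cast('top',(st[0],pt[1]),z)-cast('top',(st[0]+st[2],pt[1]),z))
    print(k,np.round(pt,1),np.round(ps,1),'top',a[:2].round(4),'side',b[:2].round(4),'w',round(w,4),d,'tri z',tri(pt,ps)[0].round(4))
for k,t in {'green':(281,167),'blue':(175,267),'red':(348,176),'carrier_':(0,0)}.items():
    if t[0]:
        p,n=hub(I['top'],t,9);print('hub',k,p.round(1),n,cast('top',p,.048)[:2].round(4))
a=cv2.resize(I['top'][130:230,260:420],None,fx=5,fy=5)[:,:,::-1]
cv2.imwrite('pics/crop1.png',a)
E
```

```text
green [281.  167.8] [333.6 207.5] top [ 0.6538 -0.0089] side [ 0.6544 -0.0099] w 0.0659 0.076 tri z [ 0.6544 -0.009   0.0131]
blue [176.4 266.6] [189.9 151.7] top [0.3664 0.2805] side [0.3676 0.2766] w 0.068 0.066 tri z [0.3669 0.2812 0.0106]
red [346.9 176.4] [356.9 273.3] top [ 0.6328 -0.1976] side [ 0.6343 -0.1954] w 0.0599 0.056 tri z [ 0.6328 -0.1972  0.0169]
brass [406.8 207.5] [349.7 366.2] top [ 0.5478 -0.3704] side [ 0.5495 -0.3687] w 0.0542 0.05 tri z [ 0.5481 -0.3697  0.0107]
carrier [245.2 229.2] [249. 195.] top [0.4761 0.0897] side [0.4792 0.0889] w 0.1086 0.1 tri z [0.4777 0.0894 0.0059]
anvil [132.6 209.9] [239. 110.] top [0.523  0.4036] side [0.5236 0.3978] w 0.0899 0.084 tri z [0.5241 0.4053 0.031 ]
steel [199.5 171.3] [298. 149.] top [0.6401 0.2259] side [0.6422 0.2225] w 0.0578 0.05 tri z [0.642  0.2261 0.0051]
redS1 [322.5 150.7] [376.1 242.5] top [ 0.7067 -0.1275] side [ 0.7069 -0.1287] w 0.0403 0 tri z [ 0.7072 -0.1278  0.0087]
redS2 [359.7 208.7] [319.8 301.9] top [ 0.5413 -0.2358] side [ 0.5418 -0.2356] w 0.0427 0 tri z [ 0.5415 -0.2358  0.0104]
hub green [281.  166.4] 107 [ 0.6519 -0.0089]
hub blue [174.4 267.4] 89 [0.3673 0.2771]
hub red [348.  175.4] 81 [ 0.6303 -0.1945]
```

View pics/crop1.png

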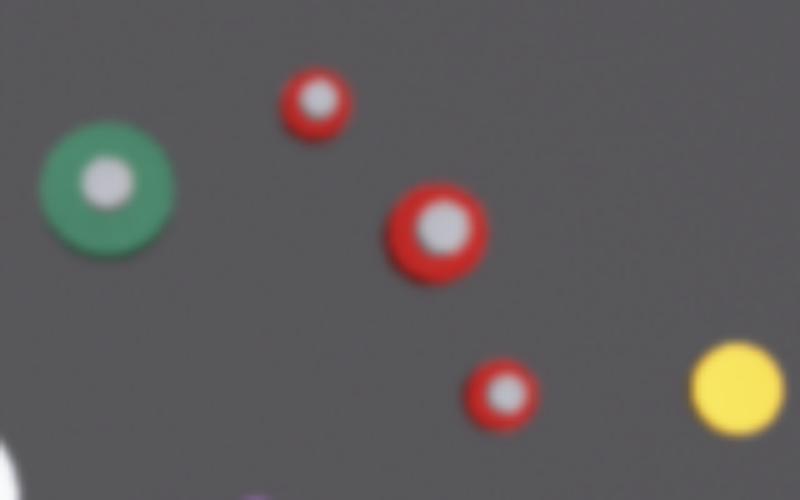

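The crop shows the green weight, three red weights and the brass block. The red one at crop (437,232), which is top (347,176), is clearly the largest, so it is the one I want. Next I level the yaw, tighten the carrier and anvil measurements, and head for green.

```bash
cat >> h.py <<'E'
def go(x,y,z):
    from scipy.spatial.transform import Rotation as R
    o=robot.get_obs();r=R.from_quat(o['tool_rot']);d=r.inv().apply(np.array([x,y,z])-o['position'])
    want=R.from_matrix(np.array([[-1,0,0],[0,1,0],[0,0,-1.]]))
    print('t',round(o['time'],2),'pos',o['position'].round(4),'delta cm',(d*100).round(2),'turn',(r.inv()*want).as_rotvec().round(3),'w',round(o['grip_width'],4),'F',o['ft_force'].round(1),'g',round(o['grip_force'],1))
E
python3 -m crank '[[0,0,0,0,0,-0.134,0],[0,0,0,0,0,-0.134,0],[0,0,0,0,0,-0.134,0],[0,0,0,0,0,0,0]]'
python3 - <<'E'
from h import *
I={n:cams.camera(n) for n in("top","side")}
for n,t,z in (('top',(245,229),.006),('side',(249,195),.006),('top',(133,210),.036),('side',(239,110),.036)):
    img=I[n];print(n,t,'table V',img[t[1]+33,t[0]].max(),'obj',img[t[1]+(8 if n=='top' else 0),t[0]-8].max())
    g=img.max(2);yy,xx=np.mgrid[:420,:560]
    for th in(130,150,170):
        m=((g>th)&(np.hypot(xx-t[0],yy-t[1])<30)).astype(np.uint8)
        p=np.argwhere(m)[:,::-1].astype(np.int32);h=cv2.convexHull(p);e=cv2.fitEllipse(h);print(th,len(p),np.round(e[0],1),np.round(e[1],1),cast(n,e[0],z)[:2].round(4))
go(.653,-.009,.29)
E
```

```text
time: 0.7
position: [0.2449, 0.5749, 0.292]
tool_rot: [0.001, 1.0, -0.0, -0.0]
ft_force: [-0.9, 0.7, -0.1]
grip_width: 0.0873
grip_force: 0.0
top (245, 229) table V 91 obj 251
130 1097 [245.1 229.1] [36.9 37.2] [0.4763 0.0901]
150 1059 [245.1 229.1] [36.4 36.6] [0.4764 0.0899]
170 1026 [245.1 229.1] [35.8 36.1] [0.4763 0.0901]
side (249, 195) table V 125 obj 255
130 1345 [248.2 195.3] [36.6 46.4] [0.4772 0.0884]
150 1258 [248.2 195.1] [34.9 45.4] [0.4773 0.0891]
170 1196 [248.2 195. ] [34.2 44.6] [0.4775 0.0895]
top (133, 210) table V 90 obj 201
130 738 [132.6 210. ] [30.  30.8] [0.5228 0.4034]
150 702 [132.7 209.9] [29.3 30. ] [0.5231 0.4032]
170 655 [132.7 209.9] [28.2 29. ] [0.5229 0.4031]
side (239, 110) table V 125 obj 232
130 577 [240.8  99.9] [34.2 41.4] [0.5395 0.4466]
150 509 [241.2  99.8] [33.3 40.7] [0.5407 0.4467]
170 475 [241.3  99.6] [31.7 40.2] [0.5412 0.4476]
t 0.8 pos [0.2449 0.5749 0.2921] delta cm [-40.98 -58.27   0.22] turn [-0.    -0.    -0.003] w 0.0869 F [-0.9 -0.9 -0.4] g 0.0
```

```bash

python3 -m crank '[[-3.4,-4.86,0,0,0,0,0],[-3.4,-4.86,0,0,0,0,0],[-3.4,-4.86,0,0,0,0,0],[-3.4,-4.86,0,0,0,0,0],[-3.4,-4.86,0,0,0,0,0]]' 60 >/dev/null
python3 -m crank '[[-3.4,-4.86,0,0,0,0,0],[-3.4,-4.86,0,0,0,0,0],[-3.4,-4.86,0,0,0,0,0],[-3.4,-4.86,0,0,0,0,0],[-3.4,-4.86,0,0,0,0,0]]' >/dev/null
python3 -m crank '[[-3.4,-4.86,0,0,0,0,0],[-3.4,-4.86,0,0,0,0,0],[0,0,5,0,0,0,0],[0,0,5,0,0,0,0],[0,0,0,0,0,0,0]]'
python3 -c "
from h import *
go(.653,-.009,.1)"
```

```text
time: 2.68
position: [0.6495, -0.0083, 0.1879]
tool_rot: [0.001, 1.0, 0.001, -0.005]
ft_force: [-0.2, 0.4, 0.0]
grip_width: 0.0869
grip_force: 0.0
t 2.67 pos [ 0.6495 -0.0083  0.1879] delta cm [-0.44 -0.08  8.78] turn [ 0.002 -0.011 -0.003] w 0.0869 F [-0.2  0.4  0. ] g 0.0
```

```bash

python3 -m crank '[[0,0,0,0,0,0,0],[0,0,4,0,0,0,0],[0,0,0,0,0,0,0],[0,0,0,0,0,0,0]]'
python3 -c "
from h import *
go(.653,-.009,.1)
im=cams.camera('side');cv2.imwrite('pics/s1.png',cv2.resize(im[120:260,250:420],None,fx=4,fy=4)[:,:,::-1])"
```

```text
time: 3.18
position: [0.6539, -0.0085, 0.1548]
tool_rot: [0.0, 1.0, -0.0, 0.002]
ft_force: [-0.8, -0.9, 0.3]
grip_width: 0.0867
grip_force: 0.0
t 3.17 pos [ 0.6539 -0.0085  0.1548] delta cm [ 0.11 -0.04  5.48] turn [-0.001  0.004 -0.001] w 0.0867 F [-0.8 -0.9  0.3] g 0.0
```

View pics/s1.png

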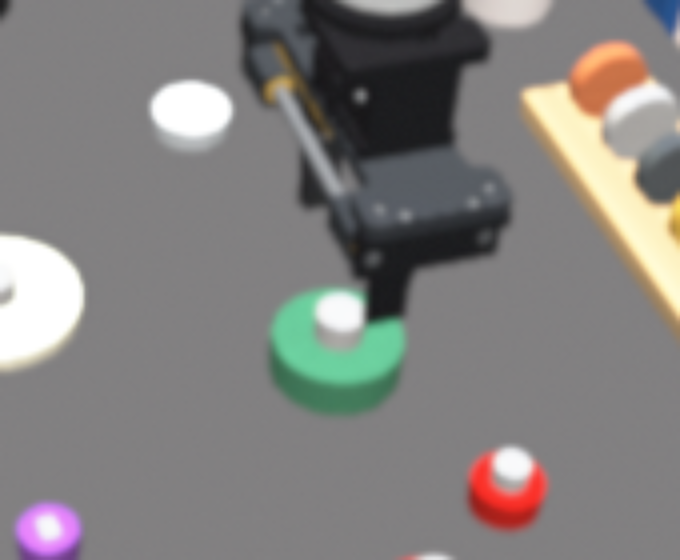

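The gripper stands over the green hub: the hub is at crop (340,315) and the near finger at (388,290), above the disc. I descend and grip.

```bash

python3 -m crank '[[0.1,0,3.2,0,0,0,0],[0,0,2,0,0,0,0],[0,0,0,0,0,0,0],[0,0,0,0,0,0,0]]'
python3 -c "
from h import *
go(.653,-.009,.1005)"
```

```text
time: 3.72
position: [0.6522, -0.0087, 0.1011]
tool_rot: [0.0, 1.0, -0.0, 0.001]
ft_force: [0.2, -0.7, -0.0]
grip_width: 0.087
grip_force: 0.0
t 3.73 pos [ 0.6522 -0.0087  0.1011] delta cm [-0.08 -0.03  0.06] turn [-0.     0.001 -0.001] w 0.087 F [ 0.2 -0.7 -0. ] g 0.0
```

```bash

python3 -m crank '[[0,0,0,0,0,0,1],[0,0,0,0,0,0,1],[0,0,0,0,0,0,1],[0,0,0,0,0,0,1],[0,0,0,0,0,0,1]]' 60
python3 -m crank '[[0,0,0,0,0,0,1],[0,0,0,0,0,0,1],[0,0,0,0,0,0,1]]' 
python3 -m crank '[[0,0,-2,0,0,0,1],[0,0,-3,0,0,0,1],[0,0,-5,0,0,0,1],[0,0,0,0,0,0,1],[0,0,0,0,0,0,1]]'
python3 -c "
from h import *
go(.4768,.0896,.2)"
```

```text
time: 4.35
position: [0.6515, -0.0085, 0.1002]
tool_rot: [0.0, 1.0, 0.0, -0.0]
ft_force: [-0.9, 0.8, -0.1]
grip_width: 0.0446
grip_force: 0.0
time: 4.72
position: [0.6515, -0.0089, 0.1002]
tool_rot: [0.0, 1.0, -0.0, -0.0]
ft_force: [0.2, -1.9, -0.6]
grip_width: 0.0265
grip_force: 60.0
time: 5.35
position: [0.6502, -0.0081, 0.1995]
tool_rot: [0.0, 1.0, 0.0, -0.001]
ft_force: [-0.9, 0.6, -6.7]
grip_width: 0.0262
grip_force: 60.0
t 5.35 pos [ 0.6502 -0.0081  0.1995] delta cm [17.35  9.76  0.  ] turn [ 0.001 -0.003 -0.001] w 0.0262 F [-0.9  0.6 -6.7] g 60.0
```

```bash

python3 -m crank '[[4.3,2.4,0,0,0,0,1],[4.3,2.4,0,0,0,0,1],[4.3,2.4,0,0,0,0,1],[4.4,2.5,0,0,0,0,1],[0,0,0,0,0,0,1]]' >/dev/null
python3 -m crank '[[0,0,0,0,0,0,1],[0,0,0,0,0,0,1],[0,0,0,0,0,0,1]]' >/dev/null
python3 -c "
from h import *
go(.4768,.0896,.2)
im=cams.camera('side');p=robot.get_obs()['position']
b,s=blob(im,(250,150),'g',80);print(b,s,cast('side',b,p[2]-.1002+.014)-p)
cv2.imwrite('pics/s2.png',cv2.resize(im[60:240,160:360],None,fx=4,fy=3.3)[:,:,::-1])"
```

```text
t 6.35 pos [0.4793 0.0881 0.1999] delta cm [ 0.25  0.15 -0.01] turn [-0.    -0.    -0.002] w 0.0264 F [ 0.3 -0.1 -5.4] g 60.0
(248.11644719855408, 160.98631551768653) [232 150  33  24 540] [ 0.00122066 -0.00431221 -0.0862    ]
```

View pics/s2.png

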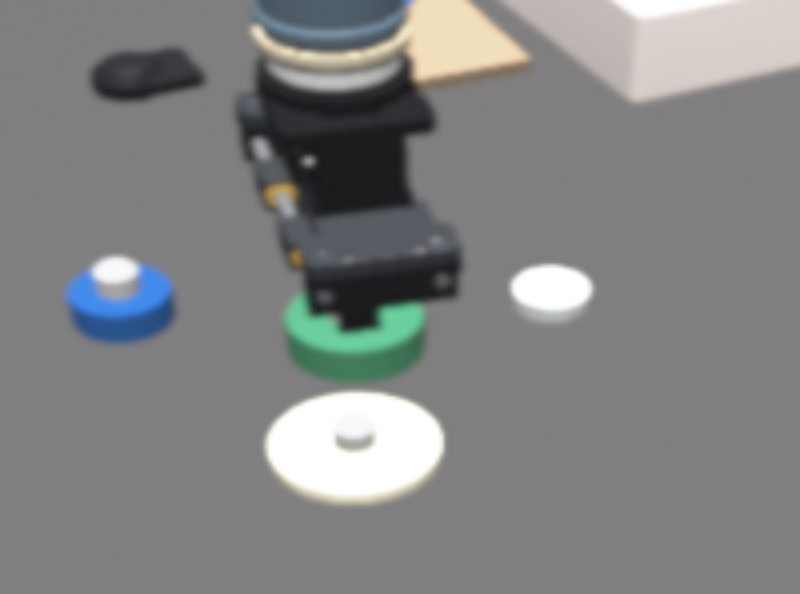

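The green weight hangs level, 2.5–3 mm too far in +x from the carrier hub at crop (354,432). I correct that and lower it in stages.

```bash

python3 -m crank '[[0.28,0.15,3,0,0,0,1],[0,0,2.5,0,0,0,1],[0,0,0,0,0,0,1],[0,0,0,0,0,0,1]]' >/dev/null
python3 -c "
from h import *
go(.4766,.0896,.1122)"
python3 -m crank '[[0,0,0.8,0,0,0,1],[0,0,0.8,0,0,0,1],[0,0,0.6,0,0,0,1],[0,0,0,0,0,0,1]]'
python3 -c "
from h import *
go(.4766,.0896,.1122)"
```

```text
t 6.9 pos [0.4766 0.0899 0.1458] delta cm [ 0.   -0.03  3.36] turn [-0.     0.001 -0.001] w 0.0267 F [-0.1 -0.4 -6.2] g 60.0
time: 7.4
position: [0.4754, 0.0901, 0.1227]
tool_rot: [0.0, 1.0, 0.0, -0.001]
ft_force: [0.2, 0.2, -6.3]
grip_width: 0.0265
grip_force: 60.0
t 7.4 pos [0.4754 0.0901 0.1227] delta cm [-0.12 -0.05  1.05] turn [ 0.    -0.001 -0.001] w 0.0265 F [ 0.2  0.2 -6.3] g 60.0
```

No contact force with the hub already in the recess, so I lower it home and release.

```bash

python3 -m crank '[[-0.1,0,0.5,0,0,0,1],[0,0,0.4,0,0,0,1],[0,0,0.1,0,0,0,1],[0,0,0,0,0,0,1],[0,0,0,0,0,0,1]]'
python3 -m crank '[[0,0,0,0,0,0,0.2],[0,0,0,0,0,0,0],[0,0,0,0,0,0,0],[0,0,0,0,0,0,0],[0,0,0,0,0,0,0]]'
python3 -c "
from h import *
go(.4766,.0896,.1122)"
```

```text
time: 8.02
position: [0.4768, 0.0901, 0.1133]
tool_rot: [0.0, 1.0, -0.0, 0.0]
ft_force: [0.1, 0.0, -5.8]
grip_width: 0.0262
grip_force: 60.0
time: 8.65
position: [0.4769, 0.0901, 0.1134]
tool_rot: [0.0, 1.0, -0.0, 0.0]
ft_force: [0.4, 0.1, 0.2]
grip_width: 0.0681
grip_force: 0.0
t 8.65 pos [0.4769 0.0901 0.1134] delta cm [ 0.03 -0.05  0.12] turn [-0.     0.    -0.001] w 0.0681 F [0.4 0.1 0.2] g 0.0
```

```bash

python3 -m crank '[[0,0,-3,0,0,0,0],[0,0,-5,0,0,0,0],[2.75,4.7,0,0,0,0,0],[2.75,4.7,0,0,0,0,0],[2.75,4.7,0,0,0,0,0]]' >/dev/null
python3 -m crank '[[2.75,4.7,0,0,0,0,0],[0,0,4,0,0,0,0],[0,0,0,0,0,0,0],[0,0,0,0,0,0,0]]' >/dev/null
python3 -c "
from h import *
go(.367,.2785,.1)
I={n:cams.camera(n) for n in('top','side')}
for n,s in(('top',(245,229)),('side',(248,180))):
    b,st=blob(I[n],s,'g',30);print(n,b,st,cast(n,b,.026)[:2].round(4))
cv2.imwrite('pics/s3.png',cv2.resize(I['side'][60:240,140:340],None,fx=4,fy=3.3)[:,:,::-1])"
```

```text
t 9.78 pos [0.3674 0.2779 0.1537] delta cm [0.04 0.06 5.37] turn [-0.     0.    -0.002] w 0.0867 F [0.9 0.5 0.1] g 0.0
top (244.07535829865924, 228.21729079981506) [233 218  23  22 206] [0.4786 0.0912]
side (248.6976870748299, 188.1360544217687) [234 176  30  26 464] [0.4798 0.0912]
```

View pics/s3.png

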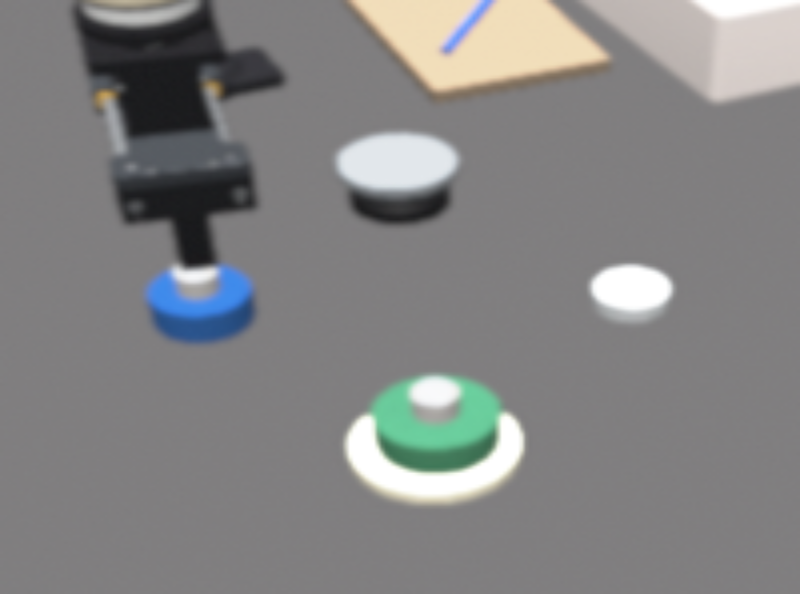

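Green sits level and flush, with its hub at crop (435,395) centred on the ivory plate. The gripper stands over the blue hub at (197,280), so I grip that next.

```bash

python3 -m crank '[[0,0.05,3.2,0,0,0,0],[0,0,2,0,0,0,0],[0,0,0,0,0,0,0.3],[0,0,0,0,0,0,0.3]]' 
python3 -c "
from h import *
go(.367,.2785,.1004)"
```

```text
time: 10.38
position: [0.3677, 0.2786, 0.1022]
tool_rot: [0.001, 1.0, 0.0, 0.001]
ft_force: [0.3, -0.4, -0.8]
grip_width: 0.074
grip_force: 0.0
t 10.38 pos [0.3677 0.2786 0.1022] delta cm [ 0.07 -0.01  0.18] turn [ 0.001  0.002 -0.002] w 0.074 F [ 0.3 -0.4 -0.8] g 0.0
```

```bash

python3 -m crank '[[0,0,0.1,0,0,0,1],[0,0,0,0,0,0,1],[0,0,0,0,0,0,1],[0,0,0,0,0,0,1],[0,0,0,0,0,0,1]]' 60 >/dev/null
python3 -m crank '[[0,0,0,0,0,0,1],[0,0,0,0,0,0,1],[0,0,0,0,0,0,1]]' 
python3 -m crank '[[0,0,-2,0,0,0,1],[0,0,-4,0,0,0,1],[0,0,-6,0,0,0,1],[0,0,0,0,0,0,1],[0,0,0,0,0,0,1]]'
python3 -c "
from h import *
go(.4775,.0905,.22)"
```

```text
time: 11.38
position: [0.3669, 0.2786, 0.1003]
tool_rot: [0.0, 1.0, -0.0, -0.0]
ft_force: [-0.4, -0.3, 2.5]
grip_width: 0.0263
grip_force: 60.0
time: 12.0
position: [0.3658, 0.2782, 0.2193]
tool_rot: [0.0, 1.0, -0.0, -0.001]
ft_force: [-0.1, -0.1, -5.1]
grip_width: 0.0265
grip_force: 60.0
t 12.0 pos [0.3658 0.2782 0.2193] delta cm [-11.19 -18.76  -0.08] turn [-0.001 -0.002 -0.001] w 0.0265 F [-0.1 -0.1 -5.1] g 60.0
```

```bash

python3 -m crank '[[-2.77,-4.7,0,0,0,0,1],[-2.77,-4.7,0,0,0,0,1],[-2.77,-4.7,0,0,0,0,1],[-2.77,-4.7,0,0,0,0,1],[0,0,0,0,0,0,1]]' >/dev/null
python3 -m crank '[[0,0,2,0,0,0,1],[0,0,0,0,0,0,1],[0,0,0,0,0,0,1],[0,0,0,0,0,0,1]]' >/dev/null
python3 -c "
from h import *
go(.4775,.0905,.1402)
im=cams.camera('side');p=robot.get_obs()['position']
b,s=blob(im,(250,150),'b',60);print(b,s,cast('side',b,p[2]-.1003+.014))
b,s=blob(im,(248,188),'g',40);print(b,s,cast('side',b,.026))
cv2.imwrite('pics/s4.png',cv2.resize(im[60:240,160:360],None,fx=4,fy=3.3)[:,:,::-1])"
```

```text
t 13.12 pos [0.4775 0.091  0.2004] delta cm [ 0.   -0.05  6.02] turn [ 0.  0. -0.] w 0.0266 F [ 1.   0.4 -4.7] g 60.0
(246.57188130221834, 160.29184673004897) [232 150  30  23 501] [0.47755351 0.0865146  0.11427962]
(248.67158067158067, 188.11711711711712) [234 176  30  26 462] [0.47974271 0.09128123 0.026     ]
```

View pics/s4.png

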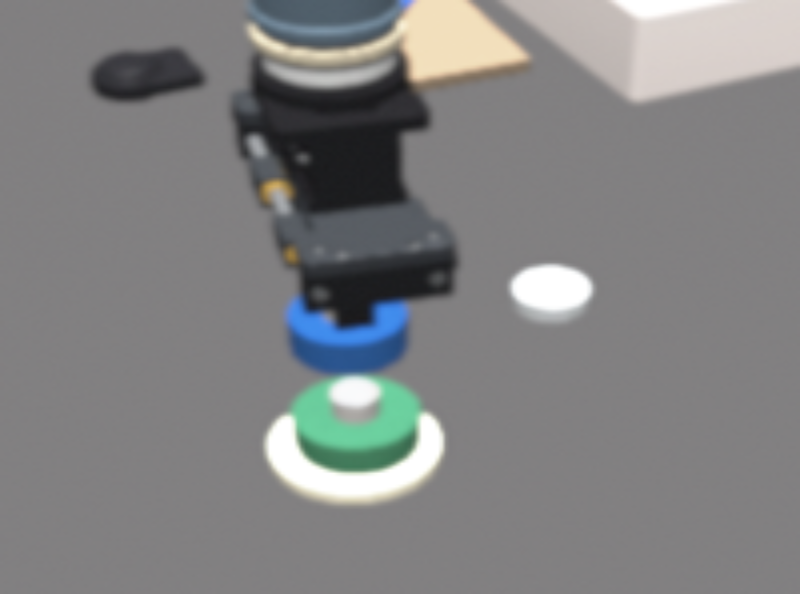

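Blue hangs level about 1 mm toward −x of the green hub at crop (355,395). I apply the small correction and lower it.

```bash

python3 -m crank '[[-0.1,-0.03,2,0,0,0,1],[0,0,2,0,0,0,1],[0,0,0.7,0,0,0,1],[0,0,0,0,0,0,1],[0,0,0,0,0,0,1]]'
python3 -c "
from h import *
go(.4785,.0905,.1403)"
```

```text
time: 13.8
position: [0.4791, 0.0903, 0.1539]
tool_rot: [0.0, 1.0, -0.0, 0.001]
ft_force: [0.3, 0.5, -5.2]
grip_width: 0.0267
grip_force: 60.0
t 13.8 pos [0.4791 0.0903 0.1539] delta cm [0.06 0.02 1.36] turn [-0.     0.002 -0.001] w 0.0267 F [ 0.3  0.5 -5.2] g 60.0
```

```bash

python3 -m crank '[[0,0,0.5,0,0,0,1],[0,0,0.5,0,0,0,1],[0,0,0.25,0,0,0,1],[0,0,0,0,0,0,1],[0,0,0,0,0,0,1]]'
python3 -m crank '[[0,0,0,0,0,0,0.2],[0,0,0,0,0,0,0],[0,0,0,0,0,0,0],[0,0,0,0,0,0,0],[0,0,0,0,0,0,0]]'
python3 -m crank '[[0,0,-3,0,0,0,0],[0,0,-5,0,0,0,0],[0,0,0,0,0,0,0],[0,0,0,0,0,0,0]]'
python3 -c "
from h import *
go(.632,-.1965,.2)"
```

```text
time: 14.42
position: [0.4786, 0.0903, 0.1407]
tool_rot: [0.0, 1.0, -0.0, -0.0]
ft_force: [-0.6, -0.1, -4.2]
grip_width: 0.0262
grip_force: 60.0
time: 15.05
position: [0.4786, 0.0903, 0.1408]
tool_rot: [0.0, 1.0, -0.0, 0.0]
ft_force: [-0.0, -0.5, 0.5]
grip_width: 0.0688
grip_force: 0.0
time: 15.55
position: [0.4781, 0.0903, 0.2205]
tool_rot: [0.0, 1.0, 0.0, -0.0]
ft_force: [0.4, 0.4, -0.0]
grip_width: 0.0867
grip_force: 0.0
t 15.55 pos [0.4781 0.0903 0.2205] delta cm [-15.41 -28.67   2.05] turn [ 0.    -0.    -0.001] w 0.0867 F [ 0.4  0.4 -0. ] g 0.0
```

```bash

python3 -m crank '[[-2.57,-4.78,0,0,0,0,0],[-2.57,-4.78,0,0,0,0,0],[-2.57,-4.78,0,0,0,0,0],[-2.57,-4.78,0,0,0,0,0],[-2.57,-4.78,0,0,0,0,0]]' >/dev/null
python3 -m crank '[[-2.57,-4.77,0,0,0,0,0],[0,0,4,0,0,0,0],[0,0,2.5,0,0,0,0],[0,0,0,0,0,0,0],[0,0,0,0,0,0,0]]' >/dev/null
python3 -c "
from h import *
go(.6325,-.1962,.1003)
I={n:cams.camera(n) for n in('top','side')}
for n,s in(('top',(245,229)),('side',(248,170))):
    b,st=blob(I[n],s,'b',30);print(n,b,st,cast(n,b,.054)[:2].round(4))
a=cv2.resize(I['side'][130:230,190:310],None,fx=4,fy=4);b=cv2.resize(I['side'][190:290,300:400],None,fx=4,fy=4)
cv2.imwrite('pics/s5.png',np.hstack([a[:,:400],b])[:,:,::-1])"
```

```text
t 16.8 pos [ 0.6326 -0.1964  0.1554] delta cm [0.   0.02 5.51] turn [ 0.    -0.001 -0.001] w 0.0868 F [-0.1  0.7  0.3] g 0.0Traceback (most recent call last):
  File "<string>", line 6, in <module>
    b,st=blob(I[n],s,'b',30);print(n,b,st,cast(n,b,.054)[:2].round(4))
         ~~~~^^^^^^^^^^^^^^^
  File "h.py", line 19, in blob
    k=1+np.argmax(st[1:,4]);pts=np.argwhere(l==k)[:,::-1].astype(np.int32)
        ~~~~~~~~~^^^^^^^^^^
    return _wrapfunc(a, 'argmax', axis=axis, out=out, **kwds)
    return bound(*args, **kwds)
ValueError: attempt to get argmax of an empty sequence
```

```bash

python3 -c "
from h import *
I={n:cams.camera(n) for n in('top','side')}
b,st=blob(I['side'],(248,170),'b',30);print(b,st,cast('side',b,.054)[:2].round(4))
a=cv2.resize(I['side'][130:230,190:310],None,fx=4,fy=4);b=cv2.resize(I['side'][190:290,300:400],None,fx=4,fy=4)
cv2.imwrite('pics/s5.png',np.hstack([a[:,:400],b])[:,:,::-1])"
```

```text
(248.22988505747125, 179.26885337818894) [234 167  29  26 480] [0.4798 0.091 ]
```

View pics/s5.png

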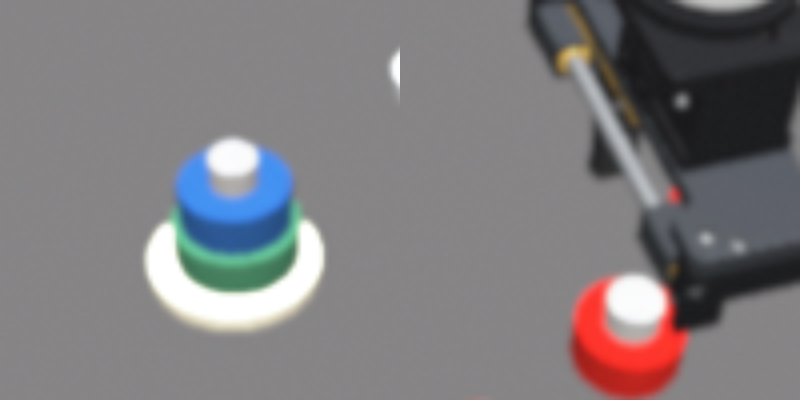

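Blue sits flush on green (hub at crop (233,160)). On the right, the near finger is at (697,310) beside the red hub at (637,300). Before descending I check that this matches the projection.

```bash

python3 -c "
from h import *
i=cams.camera_info('side');P=np.linalg.inv(i['pose']);r=cv2.Rodrigues(P[:3,:3])[0]
q=np.array([[.6326,-.1964-.0505,.0854],[.6325,-.1962,.05]])
print(cv2.projectPoints(q,r,P[:3,3],i['intrinsics'],i['dist'])[0])
I=cams.camera('side');p,n=hub(I,(358,265),12);print(p,n,cast('side',p,.044))
print('finger px seen',300+(697-400)/4,190+325/4,'hub top',300+(637-400)/4,190+293/4)"
```

```text
[[[372.05359006 272.39228199]]

 [[358.55767957 262.79730263]]]
[357.85328185 263.82625483] 259 [ 0.63274062 -0.19409829  0.044     ]
finger px seen 374.25 271.25 hub top 359.25 263.25
```

Both pixels agree to within about 2 px. I grip red.

```bash

python3 -m crank '[[0,0.1,3.2,0,0,0,0],[0,0,2.2,0,0,0,0],[0,0,0.1,0,0,0,0.3],[0,0,0,0,0,0,0.3],[0,0,0,0,0,0,0.3]]'
python3 -m crank '[[0,0,0,0,0,0,1],[0,0,0,0,0,0,1],[0,0,0,0,0,0,1],[0,0,0,0,0,0,1],[0,0,0,0,0,0,1]]' 60 
python3 -m crank '[[0,0,0,0,0,0,1],[0,0,-2,0,0,0,1],[0,0,-6,0,0,0,1],[0,0,-6,0,0,0,1],[0,0,0,0,0,0,1]]' 
python3 -c "
from h import *
go(.4785,.0905,.24)"
```

```text
time: 17.68
position: [0.6334, -0.1959, 0.1022]
tool_rot: [0.0, 1.0, -0.001, 0.001]
ft_force: [0.9, -0.5, -0.2]
grip_width: 0.0657
grip_force: 0.0
time: 18.3
position: [0.6327, -0.1958, 0.1008]
tool_rot: [0.0, 1.0, -0.0, 0.0]
ft_force: [-0.1, -1.2, 0.2]
grip_width: 0.0265
grip_force: 60.0
time: 18.92
position: [0.6355, -0.1966, 0.2481]
tool_rot: [0.0, 1.0, -0.003, 0.006]
ft_force: [0.4, 0.1, -3.0]
grip_width: 0.0264
grip_force: 60.0
t 18.93 pos [ 0.6355 -0.1966  0.2481] delta cm [15.73 28.71  0.45] turn [-0.006  0.013 -0.   ] w 0.0264 F [ 0.4  0.1 -3. ] g 60.0
```

```bash

python3 -m crank '[[2.57,4.77,0,0,0,0,1],[2.57,4.77,0,0,0,0,1],[2.57,4.77,0,0,0,0,1],[2.57,4.77,0,0,0,0,1],[2.57,4.77,0,0,0,0,1]]' >/dev/null
python3 -m crank '[[2.57,4.77,0,0,0,0,1],[0,0,1,0,0,0,1],[0,0,0,0,0,0,1],[0,0,0,0,0,0,1],[0,0,0,0,0,0,1]]' >/dev/null
python3 -c "
from h import *
go(.4787,.0905,.1688)
im=cams.camera('side');p=robot.get_obs()['position']
b,s=blob(im,(246,147),'r',40);print(b,s,cast('side',b,p[2]-.1008+.014))
cv2.imwrite('pics/s6.png',cv2.resize(im[60:240,160:360],None,fx=4,fy=3.3)[:,:,::-1])"
```

```text
t 20.18 pos [0.4793 0.0898 0.2308] delta cm [0.07 0.07 6.2 ] turn [-0.     0.001 -0.003] w 0.0268 F [-0.1  0.6 -3. ] g 60.0
(246.5254787406686, 149.18954884777668) [233 138  27  24 441] [0.47897889 0.08742569 0.14402293]
```

View pics/s6.png

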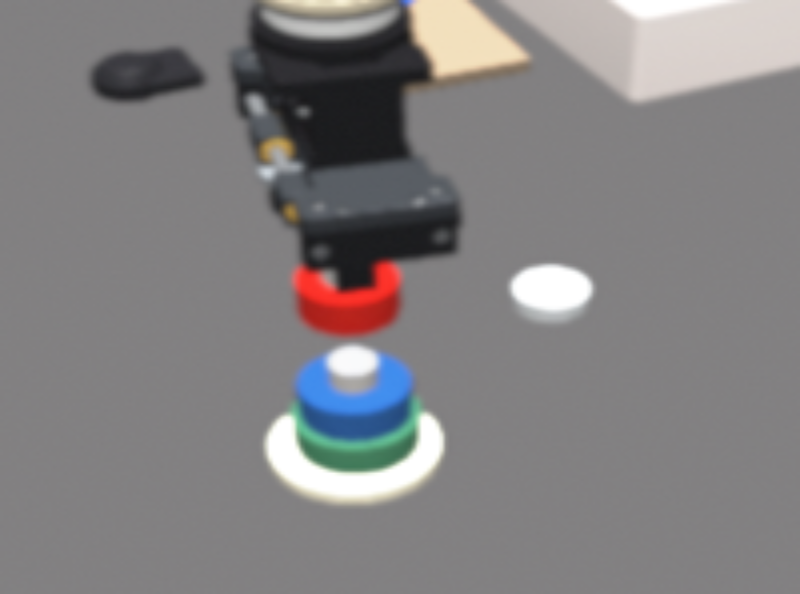

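Red hangs level over the blue hub at crop (353,362), already within about 1 mm in x. I lower it.

```bash

python3 -m crank '[[0,0.05,2,0,0,0,1],[0,0,2,0,0,0,1],[0,0,0.7,0,0,0,1],[0,0,0,0,0,0,1],[0,0,0,0,0,0,1]]'
python3 -c "
from h import *
go(.4785,.0905,.1688)"
```

```text
time: 20.85
position: [0.4791, 0.0912, 0.1843]
tool_rot: [0.0, 1.0, -0.0, 0.001]
ft_force: [-0.5, -0.1, -2.7]
grip_width: 0.0263
grip_force: 60.0
t 20.85 pos [0.4791 0.0912 0.1843] delta cm [ 0.07 -0.07  1.55] turn [-0.     0.001 -0.001] w 0.0263 F [-0.5 -0.1 -2.7] g 60.0
```

```bash

python3 -m crank '[[0,-0.04,0.5,0,0,0,1],[0,0,0.5,0,0,0,1],[0,0,0.4,0,0,0,1],[0,0,0,0,0,0,1],[0,0,0,0,0,0,1]]'
python3 -m crank '[[0,0,0,0,0,0,0.2],[0,0,0,0,0,0,0],[0,0,0,0,0,0,0],[0,0,0,0,0,0,0],[0,0,0,0,0,0,0]]'
python3 -m crank '[[0,0,-3,0,0,0,0],[0,0,-5,0,0,0,0],[0,0,0,0,0,0,0],[0,0,0,0,0,0,0]]'
python3 -c "
from h import *
go(.5482,-.3695,.25)
im=cams.camera('side');b,st=blob(im,(246,165),'r',30);print(b,st,cast('side',b,.082)[:2].round(4))"
```

```text
time: 21.48
position: [0.4786, 0.0909, 0.1697]
tool_rot: [0.0, 1.0, -0.0, -0.0]
ft_force: [0.3, -0.7, -2.1]
grip_width: 0.0262
grip_force: 60.0
time: 22.1
position: [0.4786, 0.0909, 0.1698]
tool_rot: [0.0, 1.0, -0.0, 0.0]
ft_force: [0.6, 0.6, -0.1]
grip_width: 0.0681
grip_force: 0.0
time: 22.6
position: [0.4781, 0.0909, 0.2495]
tool_rot: [0.0, 1.0, 0.0, -0.0]
ft_force: [-0.5, 0.4, -0.7]
grip_width: 0.0867
grip_force: 0.0
t 22.6 pos [0.4781 0.0909 0.2495] delta cm [ -7.05 -46.03  -0.06] turn [ 0.    -0.001 -0.001] w 0.0867 F [-0.5  0.4 -0.7] g 0.0
(247.36485507246377, 169.58876811594203) [235 159  26  23 370] [0.4793 0.0926]
```

```bash

python3 -m crank '[[-0.88,-5.75,0,0,0,0,0],[-0.88,-5.75,0,0,0,0,0],[-0.88,-5.75,0,0,0,0,0],[-0.88,-5.75,0,0,0,0,0],[-0.88,-5.75,0,0,0,0,0]]' >/dev/null
python3 -m crank '[[-0.88,-5.75,0,0,0,0,0],[-0.88,-5.75,0,0,0,0,0],[-0.88,-5.75,0,0,0,0,0],[0,0,0,0,0,0,0],[0,0,5,0,0,0,0]]' >/dev/null
python3 -m crank '[[0,0,5,0,0,0,0],[0,0,2,0,0,0,0],[0,0,0,0,0,0,0],[0,0,0,0,0,0,0],[0,0,0,0,0,0,0]]' >/dev/null
python3 -c "
from h import *
go(.5482,-.3695,.074)
im=cams.camera('side')
b,s=blob(im,(350,367),'y',28);print(b,s,cast('side',b,.008))
cv2.imwrite('pics/s7.png',np.hstack([cv2.resize(im[280:420,270:410],None,fx=3,fy=3),cv2.resize(im[110:250,190:300],None,fx=3,fy=3)])[:,:,::-1])"
```

```text
t 24.52 pos [ 0.5496 -0.3699  0.1319] delta cm [0.16 0.06 5.79] turn [-0.003  0.003 -0.001] w 0.0869 F [0.4 0.5 0.3] g 0.0
(345.5808648280558, 366.7977528089888) [335 351  22  32 476] [ 0.54225254 -0.36772297  0.008     ]
```

View pics/s7.png

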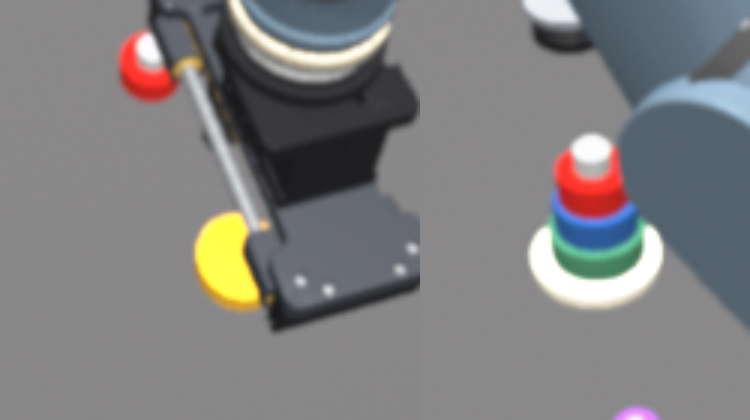

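The three weights stand level and flush at right (red hub at crop (592,155)). The brass block is half hidden under the gripper at (235,258), as expected. I descend and grip with moderate force.

```bash

python3 -m crank '[[0,0.05,3.2,0,0,0,0],[0,0,2.2,0,0,0,0],[0,0,0.3,0,0,0,0],[0,0,0,0,0,0,0],[0,0,0,0,0,0,0]]'
python3 -m crank '[[0,0,0,0,0,0,1],[0,0,0,0,0,0,1],[0,0,0,0,0,0,1],[0,0,0,0,0,0,1],[0,0,0,0,0,0,1]]' 30 
python3 -m crank '[[0,0,0,0,0,0,1],[0,0,-2,0,0,0,1],[0,0,-6,0,0,0,1],[0,0,-6,0,0,0,1],[0,0,0,0,0,0,1]]'
python3 -c "
from h import *
go(.523,.402,.25)"
```

```text
time: 25.2
position: [0.5492, -0.3692, 0.0737]
tool_rot: [0.0, 1.0, -0.001, 0.001]
ft_force: [0.8, 0.0, 0.8]
grip_width: 0.0869
grip_force: 0.0
time: 25.82
position: [0.5486, -0.3688, 0.0728]
tool_rot: [0.0, 1.0, -0.0, 0.0]
ft_force: [-0.1, -0.6, -0.4]
grip_width: 0.0481
grip_force: 30.0
time: 26.45
position: [0.5512, -0.3709, 0.2202]
tool_rot: [0.0, 1.0, -0.005, 0.005]
ft_force: [1.1, -0.5, -2.0]
grip_width: 0.0482
grip_force: 30.0
t 26.45 pos [ 0.5512 -0.3709  0.2202] delta cm [ 2.83 77.26 -3.75] turn [-0.01   0.01  -0.001] w 0.0482 F [ 1.1 -0.5 -2. ] g 30.0
```

```bash

python3 -m crank '[[0,0,-4,0,0,0,1],[0.2,5.93,0,0,0,0,1],[0.2,5.93,0,0,0,0,1],[0.2,5.93,0,0,0,0,1],[0.2,5.93,0,0,0,0,1]]' >/dev/null
python3 -m crank '[[0.2,5.93,0,0,0,0,1],[0.2,5.93,0,0,0,0,1],[0.2,5.93,0,0,0,0,1],[0.2,5.93,0,0,0,0,1],[0.2,5.93,0,0,0,0,1]]' >/dev/null
python3 -m crank '[[0.2,5.93,0,0,0,0,1],[0.2,5.93,0,0,0,0,1],[0.2,5.93,0,0,0,0,1],[0.2,5.93,0,0,0,0,1],[0,0,0,0,0,0,1]]' >/dev/null
python3 -m crank '[[0,0,5,0,0,0,1],[0,0,3,0,0,0,1],[0,0,0,0,0,0,1],[0,0,0,0,0,0,1],[0,0,0,0,0,0,1]]' >/dev/null
python3 -c "
from h import *
go(.523,.402,.114)
im=cams.camera('side');p=robot.get_obs()['position']
b,s=blob(im,(239,90),'y',40);print(b,s,cast('side',b,p[2]-.0728+.008))
cv2.imwrite('pics/s8.png',cv2.resize(im[20:200,160:340],None,fx=4,fy=3.3)[:,:,::-1])"
```

```text
t 28.95 pos [0.5243 0.4024 0.1747] delta cm [ 0.15 -0.05  6.07] turn [ 0.002  0.003 -0.001] w 0.0483 F [ 0.6  0.1 -1.7] g 30.0
(232.5049751243781, 85.73134328358209) [228  81   9  11  80] [0.51160207 0.40475165 0.10979871]
```

View pics/s8.png

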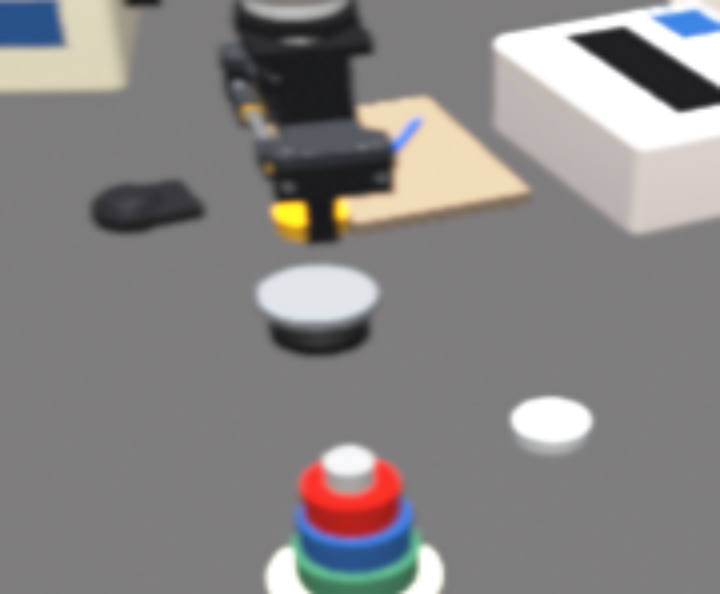

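The brass block is held level at crop (310,215) above the anvil top at (317,293), and the stack is intact. I compute the remaining offset.

```bash

python3 -c "
from h import *
print(cast('side',(239.25,108.8),.04),cast('side',(237.4,85.2),.1747-.0728+.008))
go(.523,.4015,.1132)"
python3 -m crank '[[-0.2,-0.1,2.5,0,0,0,1],[0,0,2,0,0,0,1],[0,0,1,0,0,0,1],[0,0,0,0,0,0,1],[0,0,0,0,0,0,1]]'
python3 -c "
from h import *
go(.523,.4015,.1132)"
```

```text
[0.52448255 0.39741908 0.04      ] [0.52477769 0.40397488 0.1099    ]
t 29.0 pos [0.5241 0.4024 0.1746] delta cm [ 0.13 -0.1   6.14] turn [ 0.001  0.003 -0.001] w 0.0485 F [ 0.8 -0.1 -2.2] g 30.0
time: 29.62
position: [0.5256, 0.4016, 0.1183]
tool_rot: [0.0, 1.0, 0.0, 0.001]
ft_force: [-0.2, 0.3, -1.5]
grip_width: 0.0483
grip_force: 30.0
t 29.62 pos [0.5256 0.4016 0.1183] delta cm [ 0.26 -0.01  0.51] turn [ 0.001  0.001 -0.001] w 0.0483 F [-0.2  0.3 -1.5] g 30.0
```

```bash

python3 -m crank '[[0.15,-0.1,0.2,0,0,0,1],[0,0,0.15,0,0,0,1],[0,0,0,0,0,0,1],[0,0,0,0,0,0,1]]'
python3 -m crank '[[0,0,0,0,0,0,0.3],[0,0,0,0,0,0,0],[0,0,0,0,0,0,0],[0,0,0,0,0,0,0],[0,0,0,0,0,0,0]]'
python3 -m crank '[[0,0,-3,0,0,0,0],[0,0,-5,0,0,0,0],[5,0,-4,0,0,0,0],[5,0,0,0,0,0,0],[0,0,0,0,0,0,0]]'
python3 -c "
from h import *
go(.523,.4015,.1132)
I={n:cams.camera(n) for n in('top','side')}
for n,s in(('top',(133,210)),('side',(239,105))):
  try:
    b,st=blob(I[n],s,'y',30);print(n,b,st,cast(n,b,.048)[:2].round(4))
  except ValueError: print(n,'hidden')
im=I['side'];cv2.imwrite('pics/s9.png',cv2.resize(im[60:220,160:340],None,fx=4,fy=3.6)[:,:,::-1])"
```

```text
time: 30.12
position: [0.5238, 0.4003, 0.1143]
tool_rot: [0.0, 1.0, 0.0, 0.0]
ft_force: [0.1, 0.9, -1.9]
grip_width: 0.0482
grip_force: 30.0
time: 30.75
position: [0.5238, 0.4003, 0.1143]
tool_rot: [0.0, 1.0, 0.0, 0.0]
ft_force: [-0.1, 0.6, 0.0]
grip_width: 0.085
grip_force: 0.0
time: 31.38
position: [0.4205, 0.3998, 0.2338]
tool_rot: [-0.001, 1.0, -0.001, -0.002]
ft_force: [-0.1, -0.6, -0.3]
grip_width: 0.0872
grip_force: 0.0
t 31.38 pos [0.4205 0.3998 0.2338] delta cm [-10.29   0.17  12.02] turn [-0.002 -0.004  0.002] w 0.0872 F [-0.1 -0.6 -0.3] g 0.0
top (131.48197203826342, 209.74908020603382) [123 202  18  17 247] [0.5227 0.402 ]
side (238.5895238095238, 104.77142857142857) [230  99  18  13 194] [0.5248 0.4054]
```

View pics/s9.png

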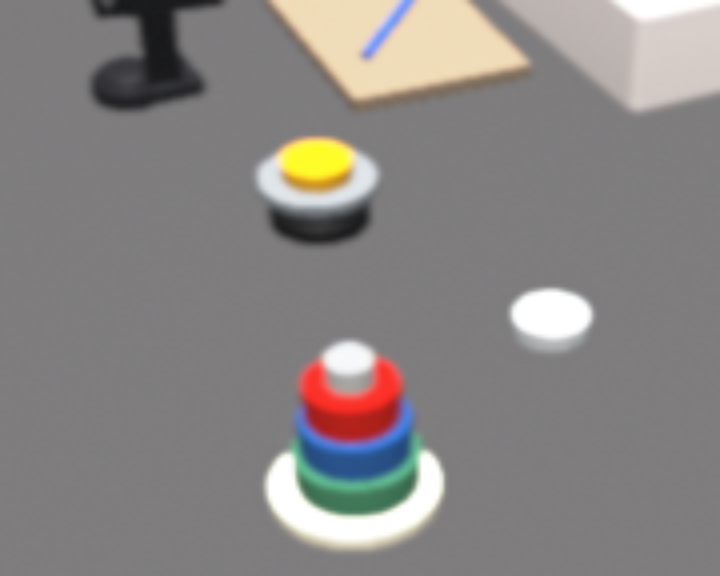

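The brass block lies flat on the anvil at crop (316,165), within a few mm of its centre at (317,178). The stack is level and flush, and the arm is clear.

```bash
python3 -m crank '[[0,0,0,0,0,0,0],[0,0,0,0,0,0,0],[0,0,0,0,0,0,0]]' >/dev/null; python3 -c "
from rig import ticket
print(ticket.hand_in())"
```

```text
the job is handed in; nothing more can be done
None
```

The job is handed in; no verdict was shown. In the last pictures, green, blue and red are stacked flush on the carrier and the brass block lies flat within about 5 mm of the anvil's centre. The steel block, mount and jar were never touched.

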